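# Put the gel-casting kit away

## Task

Put the gel-casting kit away: lay the two toothed combs flat, side by side, on the bottom of the long case that has two steel pins, and stand the round levelling foot upright on the bottom of the open tray without pins. When all three are put away, lower the cover onto the case so that both pins come up through its holes and it lies flush on the rim, and let go; do not push the other things on the bench about.

Things in the scene. Friction and masses are not known exactly. Their poses are not given: they have to be found in the camera images.
- comb_a: black gel comb lying flat, 76 x 36 mm: a 6 mm thick plate with six teeth along one long edge (+y side) and an upright grip rib on top, 44 mm long (along x), 10 mm thick (along y), from 6 to 34 mm above the underside. Origin: centre of the underside, right below the rib's centre; x along the rib, z up. About 40 g, loose. On the bench (z = 0) at the start.
- comb_b: the same as comb_a: black gel comb lying flat, 76 x 36 mm: a 6 mm thick plate with six teeth along one long edge (+y side) and an upright grip rib on top, 44 mm long (along x), 10 mm thick (along y), from 6 to 34 mm above the underside. Origin: centre of the underside, right below the rib's centre; x along the rib, z up. About 40 g, loose. On the bench (z = 0) at the start.
- foot: black levelling foot standing upright: round pad 44 mm diameter, 10 mm high, with a 16 mm diameter round stem on top from 10 to 37 mm above the underside. Origin: centre of the underside, z up along the stem. About 50 g, loose, on the bench (z = 0) at the start.
- case: purple plastic case fixed to the bench, 178 (x) x 110 (y) x 46 mm high, open on top. Its well is 120 (x) x 100 (y) mm, walls 5 mm, floor 5 mm thick. Beyond the well at each x end is a solid 24 mm block, level with the rim, with an upright steel pin (8 mm diameter, tapering to 3 mm over its top 6 mm, 16 mm tall) at x = +77 and -77 mm, y = 0. Origin: centre of the underside, on the bench. The two combs fit side by side with their ribs along y, centred at x = +26 and -26 mm.
- pin_a (a point): foot of the case's pin at its +x end, at rim height (46 mm)
- pin_b (a point): foot of the case's pin at its -x end, at rim height (46 mm)
- tray: purple plastic open tray fixed to the bench, 120 (x) x 110 (y) x 40 mm high, walls and floor 5 mm thick, no pins. Origin: centre of the underside, on the bench. The foot fits anywhere on its floor.
- cover: the case's cover, lying flat on the bench: purple plate 178 (x) x 110 (y) x 6 mm with two 11 mm through holes at x = +77 and -77 mm, y = 0, and a white upright handle bar on top in the middle, 60 mm long (x), 12 mm thick (y), from 6 to 38 mm above the underside. Origin: centre of the underside. It fits either way round. About 180 g, loose. On the case its underside lies 46 mm above the bench.
- hole_a (a point): centre of the cover's +x hole, at the underside
- hole_b (a point): centre of the cover's -x hole, at the underside
- vial: bystander: small amber vial, 24 mm diameter, 45 mm high, stands among the kit; origin at the centre of its underside
- beaker: bystander: clear beaker, 66 mm diameter at the rim, 85 mm high; origin at the centre of its underside
- bottle: bystander: white bottle with blue cap, 44 mm diameter, 100 mm high; origin at the centre of its underside
- timer: bystander: flat white bench timer, 65 x 65 x 20 mm; origin at the centre of its underside
- dish: bystander: white covered dish, 60 mm diameter, 14 mm high; origin at the centre of its underside
- tipbox: bystander: blue pipette-tip box, 120 (x) x 80 (y) x 54 mm; origin at the centre of its underside
There are look-alikes about, which are no part of the job. Leave any yellow look-alike of the comb_b alone. What is shaped like the cover but brown is not meant.

How it is judged:
By the outcome, as a careful person would: the job done as asked, in the order asked, and still so for the second after the job is handed in, with the robot touching nothing.
It also fails if it takes over 72 s, if anything falls off the work surface, if the arm or the gripper's body presses on something with over 40 N, if the wrist force passes 120 N, or if a joint passes its speed limit or range.

## Robot

A 6-joint arm with a two-finger parallel gripper is mounted at the origin on the work surface. World frame = base frame: x ahead of the robot, y to its left, z up, the work surface at z = 0. Lengths are in m, angles in rad, forces in N, time in s.
With the tool pointing down it reaches from about 0.3 to 0.875 m from the base axis. Payload 6.4 kg.
Tool frame: the origin (TCP) lies at the very end of the fingers, on their centre line; the grasp point (between the pads) lies 19 mm behind it; z points along the fingers, y is the line along which they close (so a half turn about z gives the same grasp; the last joint's range is limited). The gripper opens to 85 mm and grips with 20 to 120 N. Pads are 22 mm wide; open, the fingers measure 114 mm over their backs; the gripper's body (76 mm by 85 mm) begins 54 mm behind the grasp point. The pads swing forward as they close: fully open they stand 13 mm farther back than shut.
Start: joints at [-1.476, 0.181, 1.607, -0, 1.354, -0.206], TCP at [0.17, -0.549, 0.231] pointing down, gripper open.
Joint ranges: [-2.99, 2.99], [-0.89, 2.07], [0.3, 2.58], [-1.14, 4.28], [0, 2.63], [-3.12, 3.12]. Speed limits (rad/s): [2.57, 2.57, 3.01, 3.14, 3.14, 3.14].

## Interface

Orientations are given as a unit quaternion [w, x, y, z].
In Python, from bench import telemetry, camera, ctrl, spotter gives the robot as it stands.
- The arm moves only by the tool send_rows, never from a script. Its argument "series" is a list of rows, each a list of 3 entries, a list of its own where there are three numbers: the turn, a rotation vector about the world's x, y, z in degrees, then the shift along the world's x, y, z in mm, then the closure, from -1 (fully open) to 1 (shut), so that 0 is half open. In form: [[[rx, ry, rz], [dx, dy, dz], gripper], ...]. A call has 1 to 10 rows; each row is the pose to reach, as a shift and turn from the pose commanded when the call began; what a row does not reach only later rows make up. A row lasts 1/8 s, in which the tool goes at most 62.5 mm and 10.7 degrees, less where a joint would pass 70% of its speed; a pose out of reach is approached as far as the arm can. A call with a gripper value outside its range is refused whole. The fingers move at their own pace and stop on an object; the grip force is fixed at half the most. Time passes only in rows, so rows that repeat a pose let the fingers close. It gives the time, the measured TCP pose, the force, the opening and the grip force at its end, in the units of the state.
- telemetry.get_obs(): the state, without advancing time (a new reading comes with each control period).
- camera(name): name is "side" or "top"; returns a dict with "pixels" (400x640x3 uint8, red, green, blue), "camera_matrix" (3x3 intrinsics, pixels), "xyz" and "orientation" of the camera in the world. Camera axes: x right, y up, looking along -z (the intrinsics and any distortion apply to the point x, -y, -z); pixel columns grow to the right and rows downward; lengths in m; the calibration is good to about 2 mm. A picture is of the moment at which its call begins. There is no depth.
- ctrl.hand_in(): hands the job in; it is judged then, once.
Trained networks look in the newest picture that a camera, given by its name, has taken for a name from the list of things; names that differ only in an ending like _2 or _b are one class to them, and where a whole thing is asked for, a point or a joint stands for the part that bears it (a point fixed in the world has none). Each returns a list of dicts, best first, with "conf" (0 to 1); they miss things now and then, are a little off and sometimes report something else, mostly with a low value. They report only what shows in the picture. A call takes as long as a camera call. They do not tell look-alikes from the thing itself.
- spotter.boxes_of(thing, camera): "xyz" ([x, y, z] in m, in world coordinates, good to about 4 mm: the middle of the surface that is visible of it).
- spotter.landmark_of(thing, camera): "xyz" ([x, y, z] in m, in world coordinates, good to about 4 mm: a listed point, or the origin of a listed thing).
The state is a dict: "time_s": time; "q": joint angles; "dq": joint speeds; "joint_efforts": joint torques, N m; "eef_pos": TCP position; "eef_rot": TCP orientation; "wrist_force": force on the tool from outside, world axes, zero at the start; "torque": the same for the moment, N m; "opening": opening from 0.0 (shut) to 1.0 (fully open); "grasp_force": force on a finger pad.
Only numpy, scipy, OpenCV 4.12 (cv2) and the standard library are available. Lean on these libraries where they do the work, as an engineer would, in place of code of your own. Each camera call takes 0.05 s, during which the arm holds its last target. There are 200 camera calls.

## Working session

There is one attempt and no reset: what is moved stays moved. The work goes in short steps, Python scripts to look and compute and a tool call to move; the robot and the scene stay as the last step left them, time stands still between calls to the robot, and variables do not carry over. Pictures are saved under pics/ and viewed, at most 10 in all, crops included, and the job is handed in when it is done.

Besides the shell and the picture viewer there is one more tool, called after "Emit:" in YAML: its name, and indented under it one key for each argument. send_rows: Moves the arm, as the interface text tells. Its arguments: {"type":"object","properties":{"series":{"type":"array","items":{"type":"array"}}},"required":["series"]}

```bash
mkdir -p pics; ls
cat > h.py <<'E'
import numpy as np, cv2
from bench import telemetry, camera, ctrl, spotter
from scipy.spatial.transform import Rotation as R
def Rm(o):
    o=np.array(o)
    return o if o.shape==(3,3) else R.from_quat(np.r_[o[1:],o[0]]).as_matrix()
def shot(n,f=None):
    c=camera(n)
    if f: cv2.imwrite('pics/'+f,c['pixels'][:,:,::-1])
    return c
def proj(c,p):
    q=(np.atleast_2d(p)-np.array(c['xyz']))@Rm(c['orientation'])
    q=q*[1,-1,-1]; u=q@np.array(c['camera_matrix']).T
    return u[:,:2]/u[:,2:]
def back(c,uv,z):
    uv=np.atleast_2d(uv); d=np.c_[uv,np.ones(len(uv))]@np.linalg.inv(np.array(c['camera_matrix'])).T
    d=(d*[1,-1,-1])@Rm(c['orientation']).T; o=np.array(c['xyz'])
    return o+d*((z-o[2])/d[:,2])[:,None]
E
python3 - <<'E'
from h import *
ct=shot('top','top0.png');cs=shot('side','side0.png')
for c in(ct,cs):print({k:v for k,v in c.items() if k!='pixels'})
for n in 'comb_a foot case pin_a tray cover hole_a vial beaker bottle timer dish tipbox'.split():
  for cam,c in(('top',ct),('side',cs)):
    for r in spotter.landmark_of(n,cam): print(n,cam,round(r['conf'],2),np.round(r['xyz'],3),proj(c,r['xyz'])[0].round())
print(telemetry.get_obs())
E
```

```text
pics
{'camera_matrix': array([[460.74784323,   0.        , 321.44287539],
       [  0.        , 460.74784323, 199.98424038],
       [  0.        ,   0.        ,   1.        ]]), 'xyz': array([ 0.41544987, -0.0631733 ,  1.34542822]), 'orientation': array([-0.6970824 , -0.03993316,  0.03761439,  0.71488924])}
{'camera_matrix': array([[368.2467736 ,   0.        , 321.5403443 ],
       [  0.        , 368.2467736 , 200.07371809],
       [  0.        ,   0.        ,   1.        ]]), 'xyz': array([0.36870764, 0.50664986, 0.80108717]), 'orientation': array([-0.15411202, -0.05351698,  0.32794602,  0.93050353])}
comb_a top 0.82 [ 0.446 -0.268  0.003] [394. 239.]
comb_a top 0.63 [ 0.602 -0.353 -0.   ] [420. 185.]
comb_a top 0.56 [ 0.331 -0.39  -0.001] [438. 277.]
comb_a top 0.55 [ 0.43  -0.09   0.001] [333. 245.]
comb_a side 0.68 [ 0.326 -0.387 -0.003] [426. 154.]
comb_a side 0.62 [ 0.447 -0.274  0.003] [380. 168.]
foot top 0.46 [ 0.431 -0.092 -0.   ] [333. 245.]
foot side 0.77 [ 0.43  -0.094  0.   ] [371. 216.]
case top 0.9 [0.457 0.372 0.002] [174. 240.]
case top 0.43 [ 0.444 -0.269  0.006] [
[... 1798 characters left out ...]
375. 119.]
{'time_s': 1.4, 'q': array([-1.47628402e+00,  1.80794629e-01,  1.60702002e+00, -8.25377779e-06,
        1.35384051e+00, -2.06321077e-01]), 'dq': array([-0.00046712,  0.00152522,  0.00015245,  0.00101211,  0.00023391,
        0.00162083]), 'joint_efforts': array([ 8.71592965e-04, -4.44839358e+01, -3.51675260e+01, -2.58301252e-04,
        8.15031817e-04,  1.86704472e-05]), 'eef_pos': array([ 0.17038364, -0.54916693,  0.23128179]), 'eef_rot': array([-3.14297722e-05,  9.88708589e-01,  1.49851010e-01, -2.27752654e-06]), 'wrist_force': array([-0.35089147,  0.66086667,  0.31878298]), 'torque': array([0.05770912, 0.00031332, 0.00406466]), 'grasp_force': 0.0, 'opening': 0.9991805304472173}
```

Run:
```python
import cv2
a=cv2.imread('pics/top0.png')[90:320,140:540]
cv2.imwrite('pics/t1.png',cv2.resize(a,(800,460),interpolation=3))
a=cv2.imread('pics/side0.png')[90:290,230:480]
cv2.imwrite('pics/s1.png',cv2.resize(a,(750,600),interpolation=3))
```

```text
(no output)
```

View pics/t1.png

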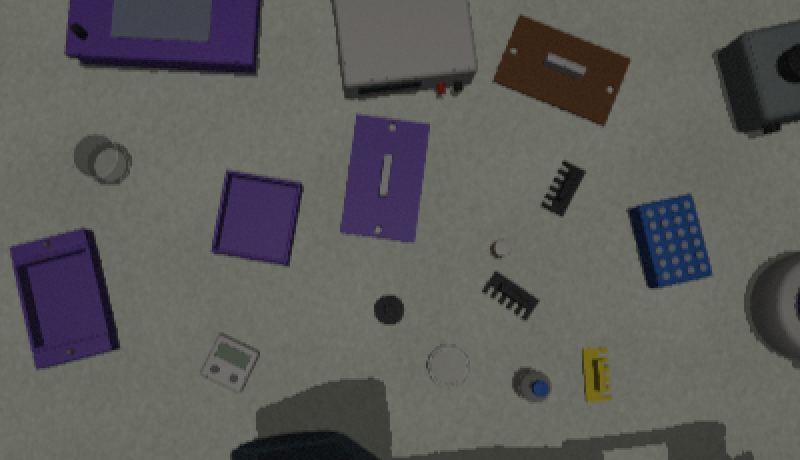

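View pics/s1.png

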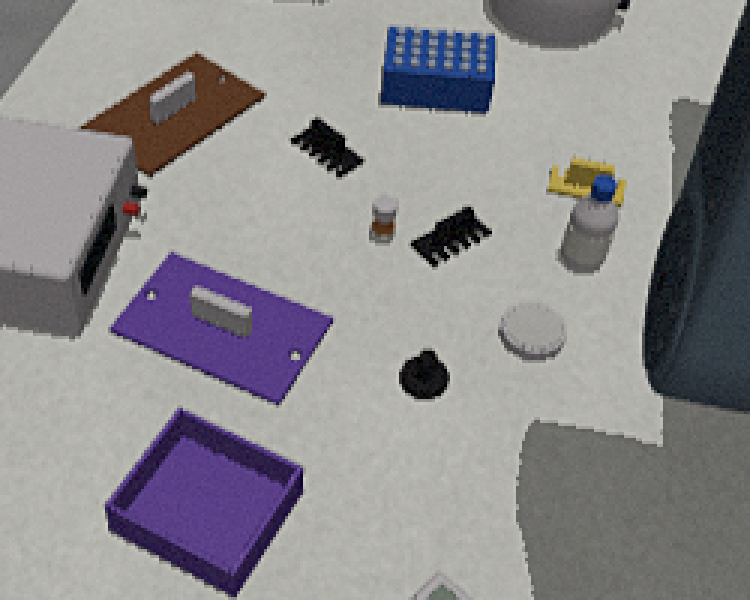

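The top view (crop pixel = (full − (140, 90)) × 2) shows:

- **Black combs:** full pixels (395, 238) and (421, 184). Both fit the description. The yellow look-alike at (438, 277) is left alone.
- **Cover:** purple at (333, 180). The brown one at (421, 127) is not meant.
- **Foot:** (334, 245).
- **Tray:** (269, 199).
- **Case:** (172, 240).

The crop already confirms the choice. Next I fit the outlines for accurate poses.

```bash
cat > fit.py <<'E'
from h import *
from scipy.optimize import minimize
BOX=lambda a,b,z0,z1:np.array([[x,y,z] for x in(-a/2,a/2) for y in(-b/2,b/2) for z in(z0,z1)])/1e3
M={'comb':np.r_[BOX(76,36,0,6),BOX(44,10,6,34)],'cover':np.r_[BOX(178,110,0,6),BOX(60,12,6,38)],
 'case':BOX(178,110,0,46),'tray':BOX(120,110,0,40),'foot':np.array([[r*np.cos(t),r*np.sin(t),z] for r,z in((.022,0),(.022,.01),(.008,.037)) for t in np.arange(0,6.28,.2)])}
def mask(c,kind):
    h=cv2.cvtColor(c['pixels'],cv2.COLOR_RGB2HSV).astype(int)
    if kind in('comb','foot'): return (h[...,2]<52).astype(np.uint8)
    return ((abs(h[...,0]-133)<14)&(h[...,1]>90)).astype(np.uint8)
def fit(c,kind,p0,z0=0.):
    m=mask(c,kind); n,l,st,ce=cv2.connectedComponentsWithStats(m)
    pm=proj(c,[[p0[0],p0[1],z0+.01]])[0]
    ok=[i for i in range(1,n) if st[i,4]>40]
    i=min(ok,key=lambda i:np.hypot(*(ce[i]-pm)))
    S=8; big=cv2.resize((l==i).astype(np.float32),None,fx=S,fy=S,interpolation=cv2.INTER_LINEAR)>.5
    cn=max(cv2.findContours(big.astype(np.uint8),0,1)[0],key=cv2.contourArea); H=cv2.convexHull(cn).reshape(-1,2).astype(np.float32)
    def cost(p):
        t=p[2]; P=M[kind]@np.array([[np.cos(t),np.sin(t),0],[-np.sin(t),np.cos(t),0],[0,0,1]])+[p[0],p[1],z0]
        G=cv2.convexHull(((proj(c,P)+.5)*S-.5).astype(np.float32))
        a=cv2.intersectConvexConvex(H,G)[0]
        return 1-a/(cv2.contourArea(H)+cv2.contourArea(G)-a)
    best=min((minimize(cost,[*p0[:2],t0],method='Nelder-Mead',options=dict(initial_simplex=np.array([p0[:2]+[t0] for _ in range(4)])+np.r_[np.zeros((1,3)),np.diag([.006,.006,.2])],xatol=1e-5,fatol=1e-6)) for t0 in ([p0[2]] if len(p0)>2 else np.arange(0,3.1,.52))),key=lambda r:r.fun)
    return best.x,best.fun,st[i]
def show(c,cam,kind,p0,z0=0.):
    x,f,s=fit(c,kind,list(p0),z0); print(kind,cam,x[:2].round(4),round(np.degrees(x[2])%180,1),'iou',round(1-f,3),s)
E
python3 - <<'E'
from fit import *
ct=camera('top');cs=camera('side')
for k,p in [('comb',(.446,-.27)),('comb',(.602,-.353)),('foot',(.43,-.093)),('case',(.457,.372)),('tray',(.568,.093)),('cover',(.62,-.096))]:
    show(ct,'top',k,p)
    if k!='case': show(cs,'side',k,p)
E
```

```text
comb top [ 0.4487 -0.2707] 53.5 iou 0.957 [381 226  28  24 248]
comb side [ 0.4471 -0.2698] 56.6 iou 0.928 [367 159  27  20 217]
comb top [ 0.6034 -0.3543] 150.9 iou 0.968 [411 171  21  27 252]
comb side [ 0.6032 -0.3529] 148.1 iou 0.919 [327 130  24  19 197]
foot top [ 0.4332 -0.0937] 122.4 iou 0.907 [327 238  15  14 165]
foot side [ 0.4316 -0.0935] 13.8 iou 0.9 [363 207  17  16 191]
case top [0.4609 0.3702] 12.9 iou 0.974 [ 145  205   54   69 2602]
tray top [0.569  0.0936] 168.1 iou 0.976 [ 246  176   45   46 1595]
tray side [0.5674 0.0936] 168.9 iou 0.984 [ 265  226   66   63 2427]
cover top [ 0.6259 -0.0935] 170.6 iou 0.986 [ 310  148   45   63 2053]
cover side [ 0.6244 -0.0932] 170.9 iou 0.992 [ 267  174   74   51 1733]
```

Emit:
send_rows:
  series:
    - [[0, 0, -47.7], [433, 196, 0], 0.0]
    - [[0, 0, -47.7], [433, 196, 0], 0.0]
    - [[0, 0, -47.7], [433, 196, 0], 0.0]
    - [[0, 0, -47.7], [433, 196, 0], 0.0]
    - [[0, 0, -47.7], [433, 196, 0], 0.0]
    - [[0, 0, -47.7], [433, 196, 0], 0.0]
    - [[0, 0, -47.7], [433, 196, 0], 0.0]
    - [[0, 0, -47.7], [433, 196, 0], 0.0]
    - [[0, 0, -47.7], [433, 196, -60], 0.0]
    - [[0, 0, -47.7], [433, 196, -120], 0.0]

```text
time_s: 2.75
eef_pos: [0.6048, -0.3527, 0.1106]
eef_rot: [0.001, 0.965, -0.262, 0.001]
wrist_force: [0.2, -0.3, -0.9]
opening: 0.506
grasp_force: 0.0
```

Emit:
send_rows:
  series:
    - [[0, 0, 0], [0, 0, -50], 0.0]
    - [[0, 0, 0], [0, 0, -90], 0.0]
    - [[0, 0, 0], [0, 0, -100], 0.0]
    - [[0, 0, 0], [0, 0, -100], 0.0]
    - [[0, 0, 0], [0, 0, -100], 1.0]
    - [[0, 0, 0], [0, 0, -100], 1.0]
    - [[0, 0, 0], [0, 0, -100], 1.0]
    - [[0, 0, 0], [0, 0, -100], 1.0]
    - [[0, 0, 0], [0, 0, -100], 1.0]

```text
time_s: 3.88
eef_pos: [0.6048, -0.3544, 0.014]
eef_rot: [0.001, 0.965, -0.263, 0.002]
wrist_force: [0.1, 0.6, 6.6]
opening: 0.1
grasp_force: 61.6
```

Emit:
send_rows:
  series:
    - [[0, 0, 0], [0, 0, 60], 1.0]
    - [[0, 0, 10], [-8, 50, 115], 1.0]
    - [[0, 0, 20], [-17, 105, 140], 1.0]
    - [[0, 0, 30], [-26, 160, 140], 1.0]
    - [[0, 0, 40], [-35, 215, 140], 1.0]
    - [[0, 0, 50], [-44, 270, 140], 1.0]
    - [[0, 0, 60], [-53, 325, 140], 1.0]
    - [[0, 0, 70], [-62, 380, 140], 1.0]
    - [[0, 0, 80], [-71, 435, 140], 1.0]
    - [[0, 0, 80], [-71, 435, 140], 1.0]

```text
time_s: 5.12
eef_pos: [0.5314, 0.0854, 0.1519]
eef_rot: [-0.0, 0.907, 0.422, 0.0]
wrist_force: [0.1, -0.5, -0.2]
opening: 0.1
grasp_force: 60.6
```

Emit:
send_rows:
  series:
    - [[0, 0, 10], [-8, 50, 0], 1.0]
    - [[0, 0, 20], [-17, 100, 0], 1.0]
    - [[0, 0, 30], [-26, 150, 0], 1.0]
    - [[0, 0, 40], [-35, 200, 0], 1.0]
    - [[0, 0, 50], [-43, 250, 0], 1.0]
    - [[0, 0, 53.5], [-50, 296, 0], 1.0]
    - [[0, 0, 53.5], [-50, 296, 0], 1.0]
    - [[0, 0, 53.5], [-50, 296, 0], 1.0]

```text
time_s: 6.12
eef_pos: [0.4829, 0.3769, 0.1513]
eef_rot: [0.0, 0.623, 0.782, -0.0]
wrist_force: [0.1, -0.9, -1.2]
opening: 0.096
grasp_force: 60.5
```

Run:
```python
from h import *
shot('top');c=shot('side','s2.png');c=shot('top','t2.png')
for n in('comb_a','pin_a'):
  for cam in('top','side'):
    for r in spotter.landmark_of(n,cam): print(n,cam,round(r['conf'],2),np.round(r['xyz'],3))
o=telemetry.get_obs();print(o['eef_pos'],o['eef_rot'],o['opening'],o['wrist_force'],o['time_s'])
a=c['pixels'][170:300,120:280,::-1];cv2.imwrite('pics/t2c.png',cv2.resize(a,(640,520),interpolation=3))
```

```text
comb_a top 0.78 [ 0.447 -0.268  0.003]
comb_a top 0.68 [ 0.332 -0.388 -0.004]
comb_a top 0.6 [0.484 0.375 0.138]
comb_a side 0.76 [0.487 0.37  0.141]
comb_a side 0.7 [ 0.325 -0.388 -0.002]
comb_a side 0.38 [ 0.513 -0.254 -0.005]
pin_a top 0.8 [0.379 0.35  0.044]
pin_a top 0.63 [0.533 0.388 0.045]
pin_a side 0.78 [0.377 0.355 0.044]
pin_a side 0.73 [0.532 0.387 0.045]
[0.4827544  0.37704494 0.15136899] [ 3.79296625e-05  6.22821422e-01  7.82364030e-01 -1.38872138e-05] 0.1032948939712949 [-0.04496512 -0.06829627  0.40247278] 6.475
```

View pics/s2.png

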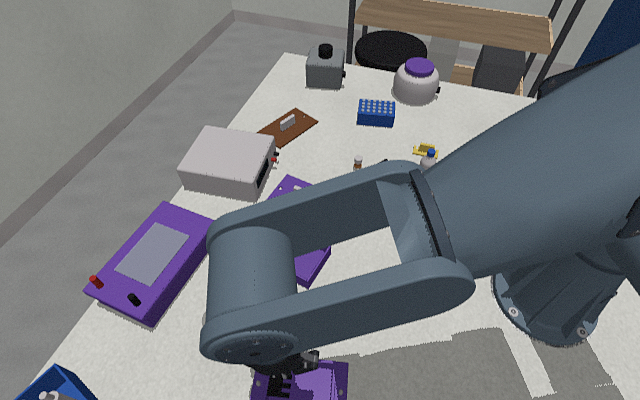

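The side view shows the arm over the case with the comb held at about pixel (285, 380). Spotter puts the comb at (0.4855, 0.3725), level and over its slot, so I lower and release it.

Emit:
send_rows:
  series:
    - [[0, 0, 0], [1, 0, -55], 1.0]
    - [[0, 0, 0], [1, 0, -100], 1.0]
    - [[0, 0, 0], [1, 0, -125], 1.0]
    - [[0, 0, 0], [1, 0, -132], 1.0]
    - [[0, 0, 0], [1, 0, -133], 1.0]
    - [[0, 0, 0], [1, 0, -133], 0.5]
    - [[0, 0, 0], [1, 0, -133], 0.5]
    - [[0, 0, 0], [1, 0, -133], 0.5]

```text
time_s: 7.48
eef_pos: [0.4836, 0.3779, 0.0186]
eef_rot: [0.0, 0.622, 0.783, 0.0]
wrist_force: [-1.0, -0.2, 0.6]
opening: 0.25
grasp_force: 0.0
```

Emit:
send_rows:
  series:
    - [[0, 0, 0], [0, 0, 30], 0.5]
    - [[0, 0, 0], [0, 0, 85], 0.4]
    - [[0, 0, 0], [0, 0, 140], 0.0]

```text
time_s: 7.85
eef_pos: [0.483, 0.3776, 0.1595]
eef_rot: [-0.0, 0.622, 0.783, -0.0]
wrist_force: [0.7, 0.4, -0.3]
opening: 0.49
grasp_force: 0.0
```

Emit:
send_rows:
  series:
    - [[0, 0, -6], [-3, -60, 0], 0.0]
    - [[0, 0, -12], [-6, -120, 0], 0.0]
    - [[0, 0, -18], [-10, -180, 0], 0.0]
    - [[0, 0, -24], [-13, -240, 0], 0.0]
    - [[0, 0, -30], [-16, -300, 0], 0.0]
    - [[0, 0, -36], [-19, -360, 0], 0.0]
    - [[0, 0, -42], [-23, -420, 0], 0.0]
    - [[0, 0, -48], [-26, -480, 0], 0.0]
    - [[0, 0, -48], [-29, -540, 0], 0.0]
    - [[0, 0, -48], [-29, -540, 0], 0.0]

```text
time_s: 9.1
eef_pos: [0.4543, -0.1663, 0.1588]
eef_rot: [0.001, 0.888, 0.459, 0.0]
wrist_force: [0.2, 0.8, -0.1]
opening: 0.501
grasp_force: 0.0
```

Emit:
send_rows:
  series:
    - [[0, 0, 0], [-3, -55, 0], 0.0]
    - [[0, 0, 0], [-6, -108, 0], 0.0]
    - [[0, 0, 0], [-6, -108, -55], 0.0]
    - [[0, 0, 0], [-6, -108, -105], 0.0]
    - [[0, 0, 0], [-6, -108, -140], 0.0]
    - [[0, 0, 0], [-6, -108, -146], 0.0]
    - [[0, 0, 0], [-6, -108, -146], 0.0]

```text
time_s: 9.98
eef_pos: [0.449, -0.2698, 0.013]
eef_rot: [0.0, 0.887, 0.462, 0.0]
wrist_force: [-0.5, -0.3, -0.6]
opening: 0.502
grasp_force: 0.0
```

Emit:
send_rows:
  series:
    - [[0, 0, 0], [0, 0, 0], 1.0]
    - [[0, 0, 0], [0, 0, 0], 1.0]
    - [[0, 0, 0], [0, 0, 0], 1.0]
    - [[0, 0, 0], [0, 0, 0], 1.0]
    - [[0, 0, 0], [0, 0, 0], 1.0]
    - [[0, 0, 0], [0, 0, 50], 1.0]
    - [[0, 0, 0], [0, 0, 105], 1.0]
    - [[0, 0, 0], [0, 50, 135], 1.0]
    - [[0, 0, 5], [-2, 105, 140], 1.0]
    - [[0, 0, 10], [-4, 160, 140], 1.0]

```text
time_s: 11.22
eef_pos: [0.4448, -0.1092, 0.1539]
eef_rot: [0.001, 0.843, 0.538, 0.001]
wrist_force: [0.7, 0.9, -1.5]
opening: 0.1
grasp_force: 59.6
```

Emit:
send_rows:
  series:
    - [[0, 0, 5], [-2, 60, 0], 1.0]
    - [[0, 0, 10], [-3, 120, 0], 1.0]
    - [[0, 0, 15], [-4, 180, 0], 1.0]
    - [[0, 0, 20], [-6, 240, 0], 1.0]
    - [[0, 0, 25], [-7, 300, 0], 1.0]
    - [[0, 0, 30], [-9, 360, 0], 1.0]
    - [[0, 0, 38], [-10, 420, 0], 1.0]
    - [[0, 0, 38], [-12, 474, 0], 1.0]
    - [[0, 0, 38], [-12, 474, 0], 1.0]
    - [[0, 0, 38], [-12, 474, 0], 1.0]

```text
time_s: 12.48
eef_pos: [0.4321, 0.3636, 0.1523]
eef_rot: [0.0, 0.622, 0.783, -0.0]
wrist_force: [0.2, 0.1, 0.1]
opening: 0.103
grasp_force: 59.6
```

Run:
```python
from h import *
c=shot('side','s3.png');d=shot('top','t3.png')
for cam in('top','side'):
    for r in spotter.landmark_of('comb_a',cam): print(cam,round(r['conf'],2),np.round(r['xyz'],3))
o=telemetry.get_obs();print(o['eef_pos'],o['eef_rot'],o['opening'],o['wrist_force'],o['time_s'])
```

```text
top 0.8 [0.488 0.376 0.002]
top 0.63 [0.433 0.364 0.144]
top 0.5 [ 0.331 -0.391 -0.003]
side 0.72 [0.435 0.363 0.137]
side 0.61 [0.486 0.376 0.006]
side 0.56 [ 0.328 -0.387 -0.002]
[0.43272936 0.36264475 0.15245671] [ 6.30773773e-05  6.22983771e-01  7.82234758e-01 -2.37865360e-05] 0.10186101942602566 [0.1133365  0.05863814 0.29536619] 12.675
```

Emit:
send_rows:
  series:
    - [[0, 0, 0], [0, 1, -55], 1.0]
    - [[0, 0, 0], [0, 1, -100], 1.0]
    - [[0, 0, 0], [0, 1, -125], 1.0]
    - [[0, 0, 0], [0, 1, -133], 1.0]
    - [[0, 0, 0], [0, 1, -134], 1.0]
    - [[0, 0, 0], [0, 1, -134], 0.5]
    - [[0, 0, 0], [0, 1, -134], 0.5]
    - [[0, 0, 0], [0, 1, -134], 0.5]

```text
time_s: 13.68
eef_pos: [0.4327, 0.3649, 0.0186]
eef_rot: [0.0, 0.622, 0.783, 0.0]
wrist_force: [-0.3, 0.2, -0.1]
opening: 0.251
grasp_force: 0.0
```

Emit:
send_rows:
  series:
    - [[0, 0, 0], [0, 0, 30], 0.5]
    - [[0, 0, 0], [0, 0, 85], 0.4]
    - [[0, 0, 0], [0, 0, 140], 0.1]
    - [[0, 0, 0], [0, -60, 140], 0.0]
    - [[0, 0, 0], [0, -120, 140], 0.0]
    - [[0, 0, 0], [0, -180, 140], 0.0]
    - [[0, 0, 0], [0, -240, 140], 0.0]
    - [[0, 0, 0], [0, -300, 140], 0.0]
    - [[0, 0, 0], [0, -360, 140], 0.0]
    - [[0, 0, 0], [0, -360, 140], 0.0]

```text
time_s: 14.92
eef_pos: [0.4327, 0.001, 0.1588]
eef_rot: [0.001, 0.625, 0.781, -0.0]
wrist_force: [1.0, 0.7, 0.9]
opening: 0.504
grasp_force: 0.0
```

Run:
```python
from fit import *
cs=shot('side');c=shot('top','t4.png')
for n in('comb_a','pin_a','foot','vial'):
  for cam in('top','side'):
    for r in spotter.landmark_of(n,cam): print(n,cam,round(r['conf'],2),np.round(r['xyz'],3))
a=c['pixels'][170:300,120:280,::-1];cv2.imwrite('pics/t4c.png',cv2.resize(a,(640,520),interpolation=3))
o=telemetry.get_obs();print(o['eef_pos'],o['time_s'])
```

```text
comb_a top 0.85 [0.434 0.365 0.009]
comb_a top 0.62 [ 0.332 -0.391  0.   ]
comb_a top 0.56 [0.487 0.375 0.004]
comb_a side 0.87 [0.434 0.361 0.005]
comb_a side 0.76 [ 0.326 -0.388 -0.002]
comb_a side 0.74 [0.488 0.372 0.007]
pin_a top 0.71 [0.533 0.387 0.045]
pin_a top 0.69 [0.381 0.352 0.046]
pin_a side 0.69 [0.534 0.386 0.045]
pin_a side 0.63 [0.377 0.352 0.044]
foot top 0.7 [ 0.431 -0.093  0.001]
foot side 0.55 [ 0.43  -0.094 -0.002]
vial top 0.38 [ 0.512 -0.251 -0.002]
vial side 0.64 [ 0.314 -0.289 -0.   ]
[0.43235274 0.00574268 0.15823739] 15.425
```

View pics/t4c.png

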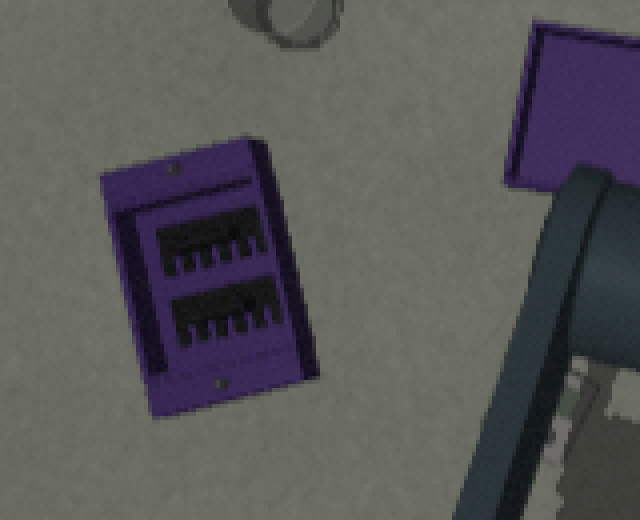

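The crop shows both combs flat, side by side in the well, at crop pixels (212, 235) and (226, 305). The pins are at (173, 170) and (222, 382). Next is the foot.

Emit:
send_rows:
  series:
    - [[0, 0, 0], [0, -55, 0], 0.0]
    - [[0, 0, 0], [0, -98, 0], 0.0]
    - [[0, 0, 0], [0, -98, -55], 0.0]
    - [[0, 0, 0], [0, -98, -105], 0.0]
    - [[0, 0, 0], [0, -98, -140], 0.0]
    - [[0, 0, 0], [0, -98, -143], 0.0]
    - [[0, 0, 0], [0, -98, -143], 1.0]
    - [[0, 0, 0], [0, -98, -143], 1.0]
    - [[0, 0, 0], [0, -98, -143], 1.0]
    - [[0, 0, 0], [0, -98, -143], 1.0]

```text
time_s: 16.68
eef_pos: [0.4339, -0.0938, 0.017]
eef_rot: [0.002, 0.622, 0.783, 0.0]
wrist_force: [-0.2, 1.2, 8.3]
opening: 0.162
grasp_force: 59.2
```

Emit:
send_rows:
  series:
    - [[0, 0, 0], [0, 0, 50], 1.0]
    - [[0, 0, 0], [0, 0, 100], 1.0]
    - [[0, 0, 0], [36, 50, 100], 1.0]
    - [[0, 0, 0], [72, 100, 100], 1.0]
    - [[0, 0, 0], [108, 150, 100], 1.0]
    - [[0, 0, 0], [136, 188, 100], 1.0]
    - [[0, 0, 0], [136, 188, 100], 1.0]
    - [[0, 0, 0], [136, 188, 50], 1.0]
    - [[0, 0, 0], [136, 188, 50], 1.0]

```text
time_s: 17.8
eef_pos: [0.5642, 0.0943, 0.062]
eef_rot: [-0.003, 0.622, 0.783, -0.003]
wrist_force: [-0.9, -0.6, -0.6]
opening: 0.161
grasp_force: 58.8
```

Run:
```python
from fit import *
cs=shot('side');c=shot('top')
for cam in('top','side'):
    for r in spotter.landmark_of('foot',cam): print(cam,round(r['conf'],2),np.round(r['xyz'],3))
o=telemetry.get_obs();print(o['eef_pos'],o['opening'],o['grasp_force'],o['time_s'])
```

```text
top 0.55 [0.654 0.309 0.001]
side 0.66 [0.562 0.097 0.046]
[0.56962212 0.09425462 0.06741868] 0.15987751568530437 58.7935745716095 18.0
```

Emit:
send_rows:
  series:
    - [[0, 0, 0], [0, 0, -30], 1.0]
    - [[0, 0, 0], [0, 0, -42], 1.0]
    - [[0, 0, 0], [0, 0, -45], 1.0]
    - [[0, 0, 0], [0, 0, -45], 1.0]
    - [[0, 0, 0], [0, 0, -45], 0.4]
    - [[0, 0, 0], [0, 0, -45], 0.4]
    - [[0, 0, 0], [0, 0, -45], 0.4]

```text
time_s: 18.88
eef_pos: [0.5685, 0.0948, 0.0204]
eef_rot: [0.0, 0.622, 0.783, 0.0]
wrist_force: [0.5, 0.2, -0.4]
opening: 0.303
grasp_force: 0.0
```

Emit:
send_rows:
  series:
    - [[0, 0, 0], [0, 0, 30], 0.4]
    - [[0, 0, 0], [0, 0, 85], 0.3]
    - [[0, 0, 0], [0, 0, 140], 0.0]
    - [[0, 0, -10], [0, -60, 140], 0.0]
    - [[0, 0, -22], [0, -100, 140], 0.0]
    - [[0, 0, -22], [0, -100, 140], 0.0]

```text
time_s: 19.62
eef_pos: [0.5685, -0.0078, 0.1605]
eef_rot: [0.0, 0.762, 0.648, -0.0]
wrist_force: [0.4, -0.3, 0.2]
opening: 0.497
grasp_force: 0.0
```

Run:
```python
from fit import *
cs=shot('side','s5.png');c=shot('top')
for n in ('foot','cover','hole_a'):
  for cam in('top','side'):
    for r in spotter.landmark_of(n,cam): print(n,cam,round(r['conf'],2),np.round(r['xyz'],3))
o=telemetry.get_obs();print(o['eef_pos'],o['eef_rot'],o['time_s'])
a=cs['pixels'][150:300,240:440,::-1];cv2.imwrite('pics/s5c.png',cv2.resize(a,(800,600),interpolation=3))
```

```text
foot top 0.72 [ 0.348 -0.176 -0.   ]
foot top 0.6 [0.568 0.099 0.009]
foot side 0.61 [0.568 0.094 0.004]
foot side 0.37 [ 0.623 -0.095 -0.   ]
cover top 0.77 [ 0.78  -0.36  -0.004]
cover top 0.63 [ 0.624 -0.091  0.001]
cover side 0.77 [ 0.779 -0.36   0.002]
cover side 0.67 [ 0.624 -0.097 -0.001]
hole_a top 0.91 [ 0.549 -0.082 -0.001]
hole_a top 0.82 [ 0.81  -0.29  -0.002]
hole_a top 0.8 [ 0.752 -0.432 -0.002]
hole_a top 0.66 [ 0.699 -0.107  0.004]
hole_a top 0.45 [0.571 0.096 0.005]
hole_a side 0.84 [ 0.812 -0.29   0.   ]
hole_a side 0.8 [ 0.549 -0.082 -0.002]
hole_a side 0.59 [ 0.699 -0.106  0.003]
[ 0.56829634 -0.00426728  0.16016252] [-1.27779293e-04  7.59585957e-01  6.50406912e-01 -7.20866733e-05] 20.025
```

View pics/s5c.png

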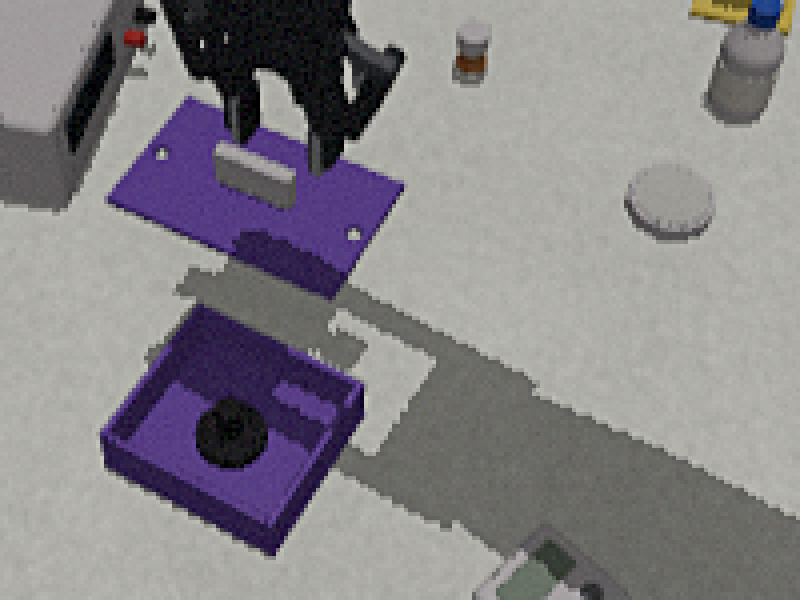

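The crop shows the foot upright on the tray floor at (232, 432). The cover's holes are at (162, 155) and (353, 233), with its bar at (255, 175). Next is the cover.

Emit:
send_rows:
  series:
    - [[0, 0, -10], [56, -50, 0], 0.0]
    - [[0, 0, -20], [56, -89, 0], 0.0]
    - [[0, 0, -30], [56, -89, 0], 0.0]
    - [[0, 0, -40], [56, -89, 0], 0.0]
    - [[0, 0, -50], [56, -89, 0], 0.0]
    - [[0, 0, -60], [56, -89, 0], 0.0]
    - [[0, 0, -70], [56, -89, 0], 0.0]
    - [[0, 0, -80], [56, -89, 0], 0.0]
    - [[0, 0, -90.4], [56, -89, 0], 0.0]
    - [[0, 0, -90.4], [56, -89, 0], 0.0]

```text
time_s: 21.28
eef_pos: [0.6244, -0.0936, 0.1602]
eef_rot: [-0.0, 0.997, -0.08, -0.0]
wrist_force: [0.5, 0.3, -0.0]
opening: 0.504
grasp_force: 0.0
```

Emit:
send_rows:
  series:
    - [[0, 0, 0], [0, 0, -50], 0.0]
    - [[0, 0, 0], [0, 0, -100], 0.0]
    - [[0, 0, 0], [0, 0, -138], 0.0]
    - [[0, 0, 0], [0, 0, -145], 0.0]
    - [[0, 0, 0], [0, 0, -145], 0.0]

```text
time_s: 21.9
eef_pos: [0.6248, -0.0942, 0.0159]
eef_rot: [0.0, 0.997, -0.081, 0.0]
wrist_force: [-0.7, 0.7, 0.7]
opening: 0.499
grasp_force: 0.0
```

Emit:
send_rows:
  series:
    - [[0, 0, 0], [0, 0, 0], 1.0]
    - [[0, 0, 0], [0, 0, 0], 1.0]
    - [[0, 0, 0], [0, 0, 0], 1.0]
    - [[0, 0, 0], [0, 0, 0], 1.0]
    - [[0, 0, 0], [0, 0, 0], 1.0]
    - [[0, 0, 0], [0, 0, 30], 1.0]
    - [[0, 0, 0], [0, 0, 70], 1.0]
    - [[0, 0, 0], [0, 0, 110], 1.0]
    - [[0, 0, 0], [0, 0, 135], 1.0]
    - [[0, 0, 0], [0, 0, 135], 1.0]

```text
time_s: 23.15
eef_pos: [0.626, -0.0947, 0.1532]
eef_rot: [0.001, 0.997, -0.082, 0.003]
wrist_force: [0.2, -0.8, -2.0]
opening: 0.122
grasp_force: 61.2
```

Emit:
send_rows:
  series:
    - [[0, 0, 4], [-16, 40, 0], 1.0]
    - [[0, 0, 8], [-34, 92, 0], 1.0]
    - [[0, 0, 12], [-52, 144, 0], 1.0]
    - [[0, 0, 16], [-70, 196, 0], 1.0]
    - [[0, 0, 20], [-88, 248, 0], 1.0]
    - [[0, 0, 22.5], [-106, 300, 0], 1.0]
    - [[0, 0, 22.5], [-124, 350, 0], 1.0]
    - [[0, 0, 22.5], [-142, 400, 0], 1.0]
    - [[0, 0, 22.5], [-158, 440, 0], 1.0]
    - [[0, 0, 22.5], [-167, 464, 0], 1.0]

```text
time_s: 24.4
eef_pos: [0.4551, 0.3712, 0.1483]
eef_rot: [0.0, 0.993, 0.115, -0.001]
wrist_force: [-0.3, -0.3, -2.3]
opening: 0.121
grasp_force: 61.1
```

Emit:
send_rows:
  series:
    - [[0, 0, 0], [0, 0, -20], 1.0]
    - [[0, 0, 0], [0, 0, -40], 1.0]
    - [[0, 0, 0], [0, 0, -50], 1.0]
    - [[0, 0, 0], [0, 0, -50], 1.0]

```text
time_s: 24.9
eef_pos: [0.4564, 0.3691, 0.0987]
eef_rot: [0.001, 0.993, 0.114, -0.001]
wrist_force: [0.5, -0.4, -1.4]
opening: 0.125
grasp_force: 61.1
```

Run:
```python
from fit import *
P=[];
for k in range(3):
  cs=shot('side','s6.png');c=shot('top','t6.png')
  for n in ('hole_a','cover'):
    for cam in('top','side'):
      for r in spotter.landmark_of(n,cam):
        if r['xyz'][1]>.2: print(n,cam,round(r['conf'],2),np.round(r['xyz'],4))
o=telemetry.get_obs();print(o['eef_pos'],o['eef_rot'],o['time_s'],o['wrist_force'])
a=c['pixels'][190:290,130:230,::-1];b=cs['pixels'][340:400,210:370,::-1]
cv2.imwrite('pics/t6c.png',np.vstack([cv2.resize(a,(400,400),interpolation=3),cv2.resize(b,(400,150),interpolation=3)]))
```

```text
hole_a top 0.83 [0.3788 0.3513 0.085 ]
hole_a top 0.62 [0.5309 0.3837 0.0805]
hole_a side 0.91 [0.5295 0.385  0.0836]
hole_a side 0.84 [0.3799 0.3502 0.0779]
cover top 0.81 [0.4524 0.3716 0.0849]
cover side 0.75 [0.4537 0.3662 0.0819]
hole_a top 0.65 [0.3829 0.348  0.0856]
hole_a top 0.62 [0.5305 0.3839 0.0828]
hole_a side 0.73 [0.5333 0.3855 0.0883]
hole_a side 0.62 [0.3798 0.3552 0.0808]
cover top 0.83 [0.453  0.3701 0.0859]
cover top 0.29 [ 0.4607  0.3698 -0.0006]
cover side 0.59 [0.4537 0.3658 0.081 ]
hole_a top 0.79 [0.5312 0.384  0.0849]
hole_a top 0.73 [0.3788 0.3497 0.0875]
hole_a side 0.92 [0.531  0.3848 0.0862]
hole_a side 0.71 [0.3839 0.3507 0.0818]
cover top 0.97 [0.4517 0.3693 0.0859]
cover side 0.8 [0.4532 0.3646 0.084 ]
[0.45733652 0.36981703 0.10024386] [ 9.93052308e-06  9.93435726e-01  1.14391684e-01 -4.20133970e-05] 25.8 [ 0.49519704  0.76783963 -1.3995272 ]
```

View pics/t6c.png

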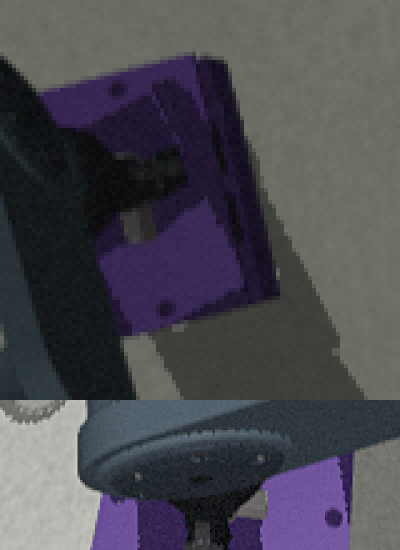

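```bash
cat > blob.py <<'E'
from fit import *
def blob(c,p,r=5,what='sat'):
    h=cv2.cvtColor(cv2.GaussianBlur(c['pixels'],(0,0),.6),cv2.COLOR_RGB2HSV).astype(float)
    u,v=np.round(proj(c,p)[0]).astype(int); H,W=h.shape[:2]
    ys=np.arange(max(0,v-r),min(H,v+r+1));xs=np.arange(u-r,u+r+1)
    a=h[ys][:,xs][...,1 if what=='sat' else 2]
    w=np.clip(np.median(a)-a-2.0*np.median(abs(a-np.median(a))),0,None)
    l=cv2.connectedComponents((w>0).astype(np.uint8))[1]
    # brightest component near centre
    Y,X=np.meshgrid(ys,xs,indexing='ij'); b=max(range(1,l.max()+1),key=lambda i:(w*(l==i)*np.exp(-((X-u)**2+(Y-v)**2)/8)).sum())
    w=w*(l==b); return np.array([(w*X).sum(),(w*Y).sum()])/w.sum(),a.astype(int),(w>0).sum()
E
python3 - <<'E'
from blob import *
C={'top':camera('top'),'side':camera('side')}
def old(cam,f): return dict(C[cam],pixels=cv2.imread('pics/'+f)[:,:,::-1].copy())
for n,p in(('pin+',(.5333,.388)),('pin-',(.3792,.3523))):
  for cam,fs in(('top',('top0.png','t2.png','t4.png')),('side',('side0.png','s5.png'))):
    for f in fs:
      try:
        for w in('sat','val'):
          uv,a,k=blob(old(cam,f),[[*p,.056]],5,w); print(n,f,w,uv.round(2),k,back(C[cam],uv,.055)[0].round(4))
      except Exception as e: print(n,f,'err')
for n,p in(('hole+',(.5312,.3845,.086)),('hole-',(.381,.351,.086))):
  for cam in C:
    for w in('sat','val'):
     try: uv,a,k=blob(C[cam],[p],5,w); print(n,cam,w,uv.round(2),k,back(C[cam],uv,.088)[0].round(4))
     except Exception as e: print(n,cam,'err')
    if w=='val':print(a)
E
```

```text
pin+ top0.png sat [160.87 209.45] 44 [0.5424 0.392  0.055 ]
pin+ top0.png val [163.28 211.83] 17 [0.5355 0.3851 0.055 ]
pin+ t2.png sat [160.67 209.52] 34 [0.5422 0.3925 0.055 ]
pin+ t2.png val [163.28 211.94] 15 [0.5352 0.3851 0.055 ]
pin+ t4.png sat [160.86 209.45] 43 [0.5424 0.392  0.055 ]
pin+ t4.png val [163.23 211.92] 20 [0.5352 0.3852 0.055 ]
pin+ side0.png sat [257.8  382.91] 28 [0.5326 0.389  0.055 ]
pin+ side0.png val [258.25 383.35] 30 [0.5315 0.3894 0.055 ]
pin+ s5.png sat [257.8 382.9] 28 [0.5326 0.389  0.055 ]
pin+ s5.png val [258.26 383.36] 30 [0.5315 0.3894 0.055 ]
pin- top0.png sat [174.78 271.75] 40 [0.3678 0.351  0.055 ]
pin- top0.png val [175.28 265.34] 16 [0.3854 0.3498 0.055 ]
pin- t2.png sat [174.8  271.84] 37 [0.3675 0.351  0.055 ]
pin- t2.png val [175.4 265.2] 3 [0.3858 0.3495 0.055 ]
pin- t4.png sat [174.75 271.76] 40 [0.3678 0.3511 0.055 ]
pin- t4.png val [175.31 265.33] 12 [0.3854 0.3497 0.055 ]
pin- side0.png sat [340.4  391.62] 21 [0.3831 0.3536 0.055 ]
pin- side0.png val [339.96 392.22] 29 [0.3835 0.3548 0.055 ]
pin- s5.png sat [340.4  391.65] 22 [0.383
[... 1651 characters left out ...]
]
 [85 84 85 83 80 80 79 72 67 69 66]
 [84 84 83 80 73 72 73 78 80 82 72]
 [82 77 73 70 61 60 63 81 84 81 68]]
hole- side err
hole- side val [343.1  386.84] 46 [0.3801 0.3515 0.088 ]
[[156 157 158 157 151 151 154 159 161 159 128]
 [156 156 155 147 131 126 136 151 160 153 104]
 [158 156 140 119  99  91 103 126 149 157 125]
 [159 155 117  91  81  80  79  91 121 158 151]
 [158 152 111  84  80  81  80  77  94 151 153]
 [159 151 109  82  81  80  82  80  99 153 153]
 [159 156 122  83  78  79  79  81 111 160 155]
 [159 159 142  94  86  83  80  86 129 164 160]
 [159 160 156 130 118 111 105 121 149 160 161]
 [158 160 160 156 151 144 141 154 160 159 160]
 [158 158 158 160 160 158 158 159 159 158 159]]
```

Emit:
send_rows:
  series:
    - [[0, 0, 0], [3, 1, -10], 1.0]
    - [[0, 0, 0], [3, 1, -17], 1.0]
    - [[0, 0, 0], [3, 1, -17], 1.0]
    - [[0, 0, 0], [3, 1, -17], 1.0]

```text
time_s: 26.4
eef_pos: [0.4603, 0.3708, 0.0831]
eef_rot: [0.0, 0.993, 0.114, -0.0]
wrist_force: [-0.7, 0.3, -2.2]
opening: 0.124
grasp_force: 61.1
```

Run:
```python
from blob import *
C={'top':shot('top','t7.png'),'side':shot('side','s7.png')}
o=telemetry.get_obs();zt=o['eef_pos'][2]-.016+.005;print(o['eef_pos'],o['eef_rot'],o['wrist_force'],o['time_s'])
def old(cam,f): return dict(C[cam],pixels=cv2.imread('pics/'+f)[:,:,::-1].copy())
for s,pin,hole in(('+',(.534,.3875,.054),(.5345,.387,zt)),('-',(.3835,.3525,.054),(.383,.352,zt))):
  for cam,f in(('top','t4.png'),('side','s5.png')):
    for n,c,p in(('pin',old(cam,f),pin),('hole',C[cam],hole)):
     try:
      uv,a,k=blob(c,[p],4,'val'); print(n+s,cam,uv.round(2),k,back(c,uv,p[2])[0].round(4))
     except Exception as e: print(n+s,cam,'err')
a=C['top']['pixels'][195:285,140:220,::-1];b=C['side']['pixels'][350:400,230:370,::-1]
cv2.imwrite('pics/t7c.png',np.vstack([cv2.resize(a,(560,400),interpolation=3)[:, :],cv2.resize(b,(560,200),interpolation=3)]))
```

```text
[0.46057249 0.37091853 0.0835416 ] [-1.02599171e-04  9.93437392e-01  1.14376966e-01  2.16919782e-04] [ 0.09130582 -0.19474038 -2.1964092 ] 26.5
pin+ top [163.23 211.92] 20 [0.5353 0.3856 0.054 ]
hole+ top [160.53 211.42] 18 [0.5352 0.3867 0.0725]
pin+ side [258.28 383.4 ] 29 [0.5316 0.3893 0.054 ]
hole+ side err
pin- top [175.29 265.33] 17 [0.3854 0.3501 0.054 ]
hole- top [173.74 268.06] 25 [0.3785 0.3483 0.0725]
pin- side [339.98 392.18] 31 [0.3835 0.3545 0.054 ]
hole- side err
```

View pics/t7c.png

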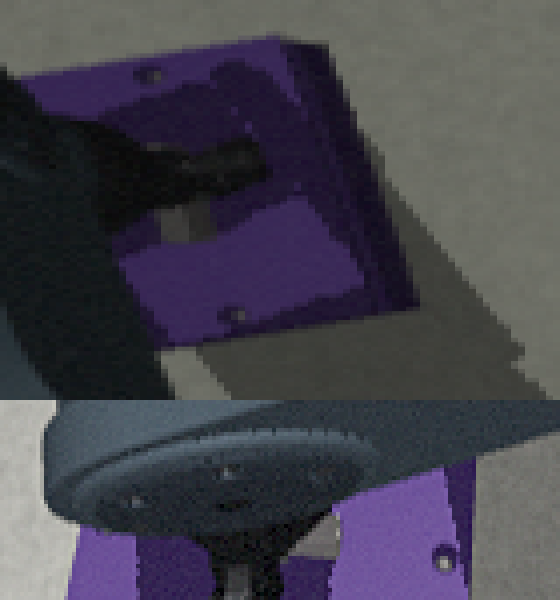

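The top crop shows a bright pin tip inside each dark hole, at (153, 73) and (232, 318). In the side crop the hole is at (444, 559) with the tip at (446, 563). The pins are within a few mm, so I measure the tip offset in each hole.

Run:
```python
from blob import *
C={'top':camera('top'),'side':camera('side')}
for n,cam,p in(('+','top',(.535,.387)),('-','top',(.3805,.350)),('-','side',(.382,.353))):
    c=C[cam]; A=proj(c,[[*p,.0735],[*p,.062],[p[0]+.001,p[1],.0735],[p[0],p[1]+.001,.0735]])
    print(n,cam,'tip-rim if aligned',(A[1]-A[0]).round(2),'px per mm x',(A[2]-A[0]).round(2),'y',(A[3]-A[0]).round(2))
    g=c['pixels'].astype(int)
    u,v=np.round(A[0]).astype(int)
    ys=slice(v-5,min(400,v+6));xs=slice(u-6,u+6);print(u,v);print('green');print(g[ys,xs,1]);print('red');print(g[ys,xs,0])
```

```text
+ top tip-rim if aligned [1.45 0.35] px per mm x [ 0.   -0.36] y [-0.36  0.01]
160 211
green
[[111 107 108 108 108 106 109 109  92  92  82  71]
 [112 110 109 107  90  91  83  84  59  59  39  38]
 [ 95  96  84  82  58  57  41  38  38  39  39  37]
 [ 59  57  37  36  40  38  31  36  37  38  39  39]
 [ 38  38  34  38  39  31  20  28  31  34  40  40]
 [ 39  38  41  40  37  24  16  34  53  37  37  40]
 [ 36  39  40  39  39  23  21  38  58  37  38  39]
 [ 37  39  40  40  39  28  25  31  41  39  41  40]
 [ 40  39  37  37  38  38  33  35  37  38  38  30]
 [ 40  41  38  38  40  38  39  36  38  33  32  26]
 [ 39  40  37  39  36  37  29  30  30  23  21  24]]
red
[[110 106 107 107 105 104 108 108  95  94  85  77]
 [111 109 108 105  92  93  86  87  68  71  56  54]
 [ 98  96  87  86  67  68  56  55  55  56  55  55]
 [ 69  68  54  55  55  53  44  49  51  54  56  56]
 [ 55  55  52  56  55  46  28  38  40  51  56  57]
 [ 56  56  56  55  54  38  28  42  54  51  55  57]
 [ 53  55  55  54  55  32  29  43  60  50  55  55]
 [ 54  56  56  57  56  43  37  41  52  55  58  55]
 [ 56  56  55  54  55  55  50  52
[... 1603 characters left out ...]
65  93  98  83  62  96  78  34]
 [ 84  88  91  91  86  70  72  71  93  93  61  22]
 [ 87  84  89  84  83  87  94  87  81  94  92  21]]
red
[[112 113 112 112 118 113 116 117 123  41  47  47]
 [115 109 116 116 111  93  96 106 118  92  50  45]
 [112 117 118 107  87  50  58  77  98 127  53  43]
 [112 113 113  66  44  45  46  35  59 104  55  43]
 [117 113 110  53  42  44  50  48  41  69  52  49]
 [114 114  94  46  63  99 103  53  46  83  53  44]
 [114 114 106  59  83 149 163  79  42  93  51  39]
 [115 115 125  81  75 134 164  94  48 123  98  44]
 [111 112 116 104  85  98 102  91  84 124 100  48]
 [113 116 115 119 110  95  97  99 120 120  88  41]
 [113 113 117 112 114 115 120 116 112 117 120  38]]
```

Tip and rim agree within about 0.5 mm at both holes, so I lower the cover.

Emit:
send_rows:
  series:
    - [[0, 0, 0], [0, 0, -4], 1.0]
    - [[0, 0, 0], [0, 0, -7], 1.0]
    - [[0, 0, 0], [0, 0, -10], 1.0]
    - [[0, 0, 0], [0, 0, -13], 1.0]
    - [[0, 0, 0], [0, 0, -13], 1.0]

```text
time_s: 27.22
eef_pos: [0.4601, 0.3707, 0.0699]
eef_rot: [0.0, 0.993, 0.114, -0.0]
wrist_force: [0.5, -0.8, -1.9]
opening: 0.122
grasp_force: 61.1
```

Emit:
send_rows:
  series:
    - [[0, 0, 0], [0, 0, -3], 1.0]
    - [[0, 0, 0], [0, 0, -6], 1.0]
    - [[0, 0, 0], [0, 0, -8], 1.0]
    - [[0, 0, 0], [0, 0, -8], 1.0]
    - [[0, 0, 0], [0, 0, -8], 1.0]

```text
time_s: 27.85
eef_pos: [0.4604, 0.3709, 0.0636]
eef_rot: [0.0, 0.993, 0.114, 0.0]
wrist_force: [-3.8, -3.7, 9.1]
opening: 0.125
grasp_force: 62.7
```

Emit:
send_rows:
  series:
    - [[0, 0, 0], [0, 0, 0], 0.5]
    - [[0, 0, 0], [0, 0, 0], 0.4]
    - [[0, 0, 0], [0, 0, 0], 0.3]
    - [[0, 0, 0], [0, 0, 0], 0.2]
    - [[0, 0, 0], [0, 0, 40], 0.2]
    - [[0, 0, 0], [0, 0, 100], 0.2]
    - [[0, 0, 0], [0, -50, 120], 0.2]
    - [[0, 0, 0], [0, -110, 120], 0.2]
    - [[0, 0, 0], [0, -170, 120], 0.2]
    - [[0, 0, 0], [0, -230, 120], 0.2]

```text
time_s: 29.1
eef_pos: [0.4602, 0.1391, 0.1825]
eef_rot: [0.0, 0.993, 0.115, 0.0]
wrist_force: [0.5, -0.2, 0.8]
opening: 0.402
grasp_force: 0.0
```

Emit:
send_rows:
  series:
    - [[0, 0, 0], [0, -60, 0], 0.2]
    - [[0, 0, 0], [0, -120, 0], 0.2]
    - [[0, 0, 0], [0, -120, 0], 0.2]

```text
time_s: 29.48
eef_pos: [0.4607, 0.017, 0.1826]
eef_rot: [0.001, 0.994, 0.111, 0.0]
wrist_force: [0.1, 0.4, -0.6]
opening: 0.402
grasp_force: 0.0
```

Run:
```python
from blob import *
C={'top':shot('top','t8.png'),'side':shot('side','s8.png')}
o=telemetry.get_obs();print(o['eef_pos'],o['wrist_force'],o['time_s'])
for n in('cover','hole_a','pin_a','foot','comb_a'):
  for cam in C:
    for r in spotter.landmark_of(n,cam): print(n,cam,round(r['conf'],2),np.round(r['xyz'],4))
M['lid']=BOX(178,110,0,52)
show(C['top'],'top','lid',(.46,.37,.23))
a=C['top']['pixels'][195:285,140:220,::-1];b=C['side']['pixels'][330:400,220:380,::-1]
cv2.imwrite('pics/t8c.png',np.vstack([cv2.resize(a,(711,340),interpolation=3)[:, :],cv2.resize(b,(711,260),interpolation=3)]))
```

```text
[0.4603786  0.02044528 0.1823013 ] [ 0.28210533  0.16548682 -0.15435531] 29.575
cover top 0.61 [ 7.768e-01 -3.621e-01  3.000e-04]
cover side 0.65 [0.4588 0.3656 0.0472]
cover side 0.63 [ 0.7775 -0.3591  0.0046]
cover side 0.24 [ 0.3131 -0.2874  0.0004]
hole_a top 0.94 [0.5307 0.3868 0.0484]
hole_a top 0.91 [0.3831 0.3496 0.0505]
hole_a top 0.85 [ 0.7526 -0.4323 -0.0034]
hole_a top 0.58 [ 8.074e-01 -2.920e-01 -2.000e-04]
hole_a side 0.93 [ 0.7477 -0.4334 -0.0022]
hole_a side 0.93 [ 8.138e-01 -2.832e-01  1.000e-04]
hole_a side 0.83 [0.5334 0.3855 0.0486]
pin_a top 0.79 [0.3808 0.3515 0.0499]
pin_a side 0.54 [0.5309 0.3888 0.0476]
pin_a side 0.48 [0.3793 0.3534 0.044 ]
pin_a side 0.43 [0.5307 0.3885 0.0487]
foot top 0.45 [0.5663 0.0975 0.0053]
foot side 0.61 [0.5706 0.0962 0.0021]
comb_a top 0.56 [ 0.332  -0.39   -0.0047]
comb_a side 0.74 [ 0.3235 -0.389  -0.002 ]
lid top [0.4609 0.3699] 12.6 iou 0.973 [ 144  204   55   70 2491]
```

View pics/t8c.png

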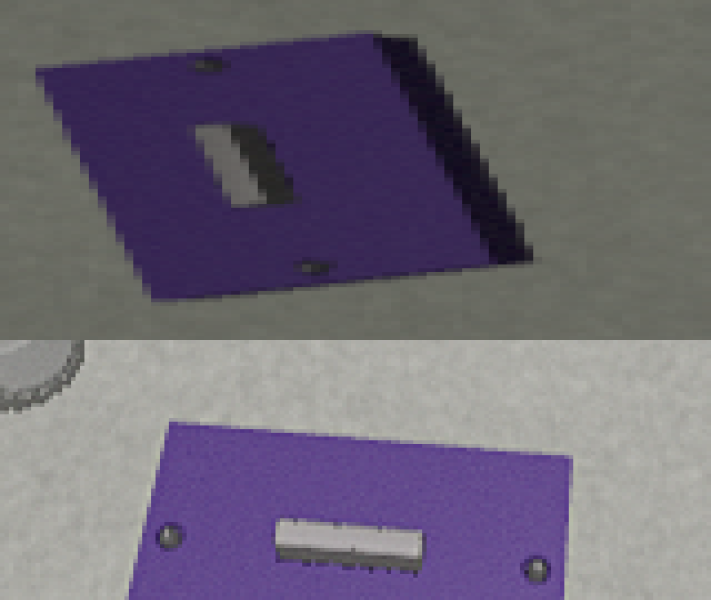

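Both pins show up through the holes: top crop (208, 65) and (314, 268), side crop (170, 537) and (537, 570). To be sure the cover is flush, I press lightly on the bar with shut fingers.

Emit:
send_rows:
  series:
    - [[0, 0, 0], [0, 60, 0], 1.0]
    - [[0, 0, 0], [0, 120, 0], 1.0]
    - [[0, 0, 0], [0, 180, 0], 1.0]
    - [[0, 0, 0], [0, 240, 0], 1.0]
    - [[0, 0, 0], [0, 300, 0], 1.0]
    - [[0, 0, 0], [0, 350, 0], 1.0]
    - [[0, 0, 0], [0, 350, -40], 1.0]
    - [[0, 0, 0], [0, 350, -75], 1.0]
    - [[0, 0, 0], [0, 350, -85], 1.0]
    - [[0, 0, 0], [0, 350, -88], 1.0]

```text
time_s: 31.32
eef_pos: [0.4605, 0.3708, 0.0943]
eef_rot: [0.0, 0.993, 0.114, -0.0]
wrist_force: [-0.4, 0.5, 0.3]
opening: 0.0
grasp_force: 0.0
```

Emit:
send_rows:
  series:
    - [[0, 0, 0], [0, 0, -2], 1.0]
    - [[0, 0, 0], [0, 0, -4], 1.0]
    - [[0, 0, 0], [0, 0, -6], 1.0]
    - [[0, 0, 0], [0, 0, -6], 1.0]

```text
time_s: 31.82
eef_pos: [0.4604, 0.3708, 0.0884]
eef_rot: [-0.0, 0.993, 0.114, 0.0]
wrist_force: [-0.0, 0.6, -0.6]
opening: 0.001
grasp_force: 0.0
```

Emit:
send_rows:
  series:
    - [[0, 0, 0], [0, 0, -1], 1.0]
    - [[0, 0, 0], [0, 0, -2], 1.0]
    - [[0, 0, 0], [0, 0, -3], 1.0]
    - [[0, 0, 0], [0, 0, -3], 1.0]

```text
time_s: 32.33
eef_pos: [0.4603, 0.3708, 0.0852]
eef_rot: [0.0, 0.993, 0.114, -0.0]
wrist_force: [-0.1, -0.1, -0.2]
opening: 0.001
grasp_force: 0.0
```

Emit:
send_rows:
  series:
    - [[0, 0, 0], [0, 0, -1], 1.0]
    - [[0, 0, 0], [0, 0, -2], 1.0]
    - [[0, 0, 0], [0, 0, -2], 1.0]

```text
time_s: 32.7
eef_pos: [0.4605, 0.3709, 0.0841]
eef_rot: [0.0, 0.993, 0.114, 0.0]
wrist_force: [-2.3, -1.4, 5.5]
opening: -0.001
grasp_force: 2.9
```

First contact is at z = 0.084 m, which is exactly the bar's height on a flush cover. I back off and hand in.

Emit:
send_rows:
  series:
    - [[0, 0, 0], [0, 0, 40], 1.0]
    - [[0, 0, 0], [0, 0, 95], 1.0]
    - [[0, 0, 0], [0, -60, 110], 1.0]
    - [[0, 0, 0], [0, -120, 110], 1.0]
    - [[0, 0, 0], [0, -180, 110], 1.0]
    - [[0, 0, 0], [0, -240, 110], 1.0]
    - [[0, 0, 0], [0, -300, 110], 1.0]
    - [[0, 0, 0], [0, -350, 110], 1.0]
    - [[0, 0, 0], [0, -350, 110], 1.0]

```text
time_s: 33.83
eef_pos: [0.4606, 0.0178, 0.1935]
eef_rot: [0.0, 0.994, 0.112, 0.0]
wrist_force: [0.6, 0.8, 0.1]
opening: 0.0
grasp_force: 0.0
```

Run:
```python
from h import *
a=shot('top')['pixels'].astype(int);b=cv2.imread('pics/t8.png')[:,:,::-1].astype(int)
print('case region change',abs(a-b)[195:285,140:215].max(2).mean().round(2), abs(a-b)[195:285,140:215].max())
print(ctrl.hand_in())
```

```text
case region change 1.72 12
the job is handed in; nothing more can be done
None
```

The job is handed in at about 34 s: both combs lie flat side by side in the case, the foot stands in the tray, and the cover lies flush on the rim with both pins through its holes.

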